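Pin the jewellery T-stand into the display riser

TASK

Take the T-shaped jewellery stand out of the stock rack, slide the tip of its foot pin lightly along the centre line of the dark steel plate in the wooden display riser until it drops into the blind hole, and push it fully home, collar flush on the plate, before letting go. Do not press hard on the plate or riser, and leave the rest of the stock where it stands.

Things in the scene. Friction and masses are not known exactly. Their poses are not given: they have to be found in the camera images.
- tstand: T-shaped stand, 102 mm tall, about 0.16 kg, upright in a rack socket at the start, collar on the rack's top. Origin: centre of the pin's tip; z up along the stand. From the bottom: steel pin 10 mm across, 16 mm long (lowest 3 mm coned to 6 mm across); collar 36 mm across, z = 16 to 22 mm; steel column 10 mm across; dark wooden crossbar, z = 82 to 102 mm
- tstand_bar (a point): centre of the T-stand's crossbar, 92 mm straight above the pin's tip: the place to grip. The bar is 90 mm long (along the stand's y), 14 mm thick (along its x, the way to grip it) and 20 mm high
- rack: fixed light wooden stock rack 70 (x) x 210 (y) x 30 mm high. Origin: centre of underside. Two loose sockets, 14 mm across and 20 mm deep, at y = -65 and +65 mm; one holds the T-stand, the other the ring cone
- riser: fixed wooden display riser 120 (x) x 300 (y) x 40 mm high. Origin: centre of underside. Its top has a window 60 mm (x) by 124 mm (y) in the middle, in which a flat dark steel plate lies 4 mm below the wooden top, at z = 36 mm. More than 60 N of the stand on riser and plate, summed over all points of contact, damages them
- plate_mid (a point): middle of the window, on the plate's surface (36 mm above the riser's origin; axes as the riser's; not the hole). The plate is rigid. Its one unmarked blind hole, 12 mm across with a 1 mm chamfer, 20 mm deep, lies on the riser's centre line x = 0, anywhere from y = -40 to +40 mm: its place differs each time and is not measured
- ringcone: the rack's other piece: a dark wooden ring cone 60 mm tall on the same collar and pin as the T-stand (overall 82 mm, no crossbar); bystander. Origin: tip of its pin
- ringbox: small cream ring box 45 x 45 x 30 mm standing on one end of the riser; bystander. Origin: centre of underside
- dish: small white dish 52 mm across, 18 mm high, on the other end of the riser; bystander. Origin: centre of underside
- mug: pink mug, 84 mm across, 110 mm high, behind the work area; bystander. Origin: centre of underside
- candle: lidded candle jar 70 mm across, 80 mm high; bystander. Origin: centre of underside
- books: two flat books 130 x 180 mm, together 40 mm high; bystander. Origin: centre of underside
- tin: round metal tin 64 mm across, 45 mm high; bystander. Origin: centre of underside
Not all that is in view belongs to the job. Several things have the shape of the rack; the one meant has the colours described above.

How it is judged (in metres and radians):
On the way, in this order (a step that is already met when the one before it is completed fails the run):
1. the T-stand is lifted out of the rack (pin tip more than 45 mm above the rack's underside) (z of tstand in the frame of rack above 0.045 m), for 0.1 s.
2. the pin is fully home in the plate's hole while the fingers still hold the stand (z of tstand in the frame of riser below 0.0225 m and x of tstand in the frame of riser between -0.006 and 0.006 m and y of tstand in the frame of riser between -0.047 and 0.047 m and angle between tstand's own z axis and vertical below 0.06 rad and contact force between the fingers and tstand above 0.5 N), for 0.2 s.
At the end, for the whole second after the job is handed in: the T-stand stands upright (within 0.06 rad) and at rest in the plate's hole: pin tip at least 13.5 mm below the plate's surface (16 mm is flush), within 6 mm of the riser's centre line and 47 mm of its middle (z of tstand in the frame of riser below 0.0225 m and x of tstand in the frame of riser between -0.006 and 0.006 m and y of tstand in the frame of riser between -0.047 and 0.047 m and angle between tstand's own z axis and vertical below 0.06 rad and linear speed of tstand below 0.02 m/s); the robot touches nothing.
It fails at once if the stand is pressed on the riser or its plate with more than 60 N, summed over all contact points (contact force between tstand and riser above 60 N).
It fails at once if the rest of the stock is disturbed (any bystander moved more than 25 mm) (distance of any of ringcone, ringbox, dish, mug, candle, books, tin from where it was at the start of the episode above 0.025 m).
It also fails if it takes over 72 s, if anything falls off the work surface, if the arm or the gripper's body presses on something with over 40 N, if the wrist force passes 120 N, or if a joint passes its speed limit or range.

ROBOT

A 6-joint arm with a two-finger parallel gripper is mounted at the origin on the work surface. World frame = base frame: x ahead of the robot, y to its left, z up, the work surface at z = 0. Lengths are in m, angles in degrees, forces in N, time in s.
With the tool pointing down it reaches from about 0.325 to 0.9 m from the base axis. Payload 6.1 kg.
Tool frame: the origin (TCP) lies between the finger pads; the fingertips stand 22 mm ahead of it and the grasp point (between the pads) lies 3 mm ahead of it (finger_overhang is the distance from the TCP to the fingertips, in m); z points along the fingers, y is the line along which they close (so a half turn about z gives the same grasp; the last joint's range is limited). The gripper opens to 85 mm and grips with 20 to 120 N. Pads are 22 mm wide; open, the fingers measure 114 mm over their backs; the gripper's body (76 mm by 85 mm) begins 54 mm behind the grasp point. The pads swing forward as they close: fully open they stand 13 mm farther back than shut.
Start: joints at [68.807, 12.628, 87.462, -0, 79.91, -7.225], TCP at [0.151, 0.607, 0.253] pointing down, gripper open.
Joint ranges: [-170.65, 170.65], [-52.31, 119.04], [5.05, 147.46], [-71.25, 251.25], [11.57, 151.72], [-153.62, 153.62]. Speed limits (degrees/s): [147.25, 147.25, 172.46, 180, 180, 180].

INTERFACE

Orientations are given as [roll, pitch, yaw] about the fixed x, y, z axes, in that order (R = Rz(yaw) Ry(pitch) Rx(roll)).
In Python, from workcell import * gives the robot as it stands.
- The arm moves only by the shell command python3 -m handwheel 'ROWS'. ROWS is JSON, a list that holds one entry, the list of rows, each a list of 7 numbers: the opening, from 0 (shut) to 1 (fully open), then the shift along the tool's x, y, z in m, then the turn, a rotation vector about the tool's x, y, z in rad. In form: [[[claw, dx, dy, dz, wx, wy, wz], ...]]. A call has 1 to 10 rows; each row shifts and turns the commanded pose from where the row before left it, along the tool's axes as they then stand; what a row does not reach is not made up. A row lasts 1/10 s, in which the tool goes at most 50 mm and 8.59 degrees, less where a joint would pass 70% of its speed; a pose out of reach is approached as far as the arm can. A call is refused whole if a number of a shift passes 0.05 or a number of a turn 0.15, either way. A call with a gripper value outside its range is refused whole. The fingers move at their own pace and stop on an object; the grip force is fixed at half the most. Time passes only in rows, so rows that do not move let the fingers close. It gives the time, the measured TCP pose, the force, the opening and the grip force at its end, in the units of the state.
- read_state(): the state, without advancing time (a new reading comes with each control period).
- get_image(name): name is "scene" or "side" or "wrist"; returns the picture (400x640x3 uint8, red, green, blue); there is no depth.
- camera_model(name): a dict with "fx", "fy", "cx", "cy" (pixels), "position" and "attitude" of the camera in the world. Camera axes: x right, y down, z forward; pixel columns grow to the right and rows downward; lengths in m; the calibration is good to about 2 mm. A picture is of the moment at which its call begins: read the wrist's pose just before it. camera_model takes no time and is no camera call; for the wrist camera it gives the pose at the moment of the call.
- job_done(): hands the job in; it is judged then, once.
The state is a dict: "t": time; "joint_positions": joint angles; "qvel": joint speeds; "joint_torque": joint torques, N m; "tool_pos": TCP position; "tool_rot": TCP orientation; "wrist_force": force on the tool from outside, world axes, zero at the start; "ft_torque": the same for the moment, N m; "opening": opening from 0.0 (shut) to 1.0 (fully open); "finger_force": force on a finger pad.
Only numpy, scipy, OpenCV 4.12 (cv2) and the standard library are available. Lean on these libraries where they do the work, as an engineer would, in place of code of your own. Each camera call takes 0.05 s, during which the arm holds its last target. There are 200 camera calls.

## Working session

There is one attempt and no reset: what is moved stays moved. The work goes in short steps, Python scripts to look and compute and a shell command to move; the robot and the scene stay as the last step left them, time stands still between calls to the robot, and variables do not carry over. Pictures are saved under pics/ and viewed, at most 10 in all, crops included, and the job is handed in when it is done.

```bash
mkdir -p pics; python3 - <<'E'
from workcell import *
import cv2
for n in ("scene","side"):
    cv2.imwrite(f"pics/{n}.png",get_image(n)[:,:,::-1]); print(n,camera_model(n))
print(read_state())
E
```

```text
scene {'fx': 485.4108148498022, 'fy': 485.4108148498022, 'cx': 314.01261794369293, 'cy': 198.76917100176837, 'position': array([1.20218614, 0.11060308, 1.09519338]), 'attitude': array([-146.98403076,    0.63317419,  101.9536958 ])}
side {'fx': 507.54175358849403, 'fy': 507.54175358849403, 'cx': 325.7782378291298, 'cy': 195.13839540528738, 'position': array([ 0.35528206, -0.84683172,  1.07650254]), 'attitude': array([-139.54271131,   -0.22853993,  -14.3971566 ])}
{'t': 0.1, 'joint_positions': array([ 6.88078310e+01,  1.26706326e+01,  8.75198539e+01,  4.04331091e-04,
        7.99105951e+01, -7.22563400e+00]), 'qvel': array([-0.0056935 , -0.15170594, -0.18802499,  0.01618691,  0.01422386,
        0.04772524]), 'joint_torque': array([ 7.46214046e-04, -4.98245430e+01, -3.90542507e+01, -2.80086970e-04,
        5.80823413e-03, -1.31054455e-05]), 'tool_pos': array([0.15066887, 0.60604016, 0.25230363]), 'tool_rot': array([-1.79899771e+02, -1.31085432e-02,  1.66033382e+02]), 'wrist_force': array([ 0.35113201, -0.22829775, -0.71294596]), 'ft_torque': array([0.02028895, 0.02456023, 0.02213543]), 'finger_force': 0.0, 'opening': 1.0000996509150442}
```

View pics/scene.png

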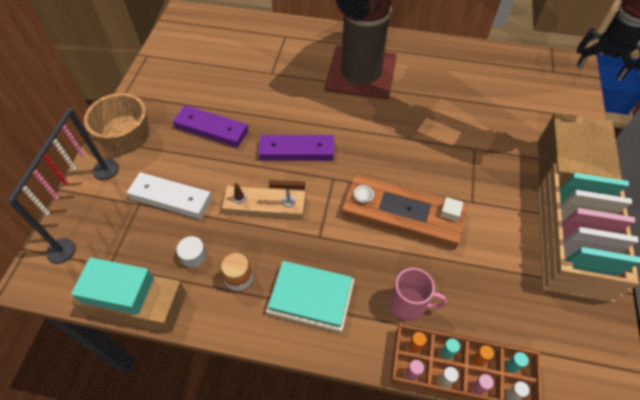

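View pics/side.png

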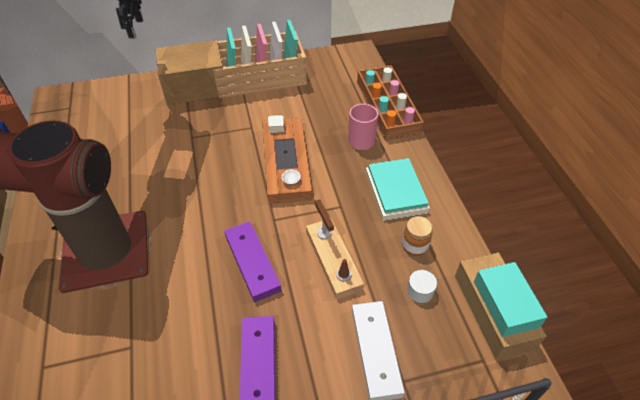

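The scene view shows the rack at about (264,201) with the T-stand at (288,190), and the riser plate at (405,206). The side view shows the rack at (335,258), the T-stand bar at (323,218) and the plate at (285,153). I'll enlarge both regions to pick corners.

```bash
python3 - <<'E'
import cv2,numpy as np
a=cv2.imread("pics/side.png");b=cv2.imread("pics/scene.png")
f=lambda i,x,y,w,h,s:cv2.resize(i[y:y+h,x:x+w],(w*s,h*s),interpolation=cv2.INTER_CUBIC)
# side: riser x250..330,y105..205 ; rack x295..375,y195..305 
top=np.hstack([f(a,250,105,80,100,3),f(a,295,200,80,100,3)])
bot=np.hstack([f(b,215,165,100,60,4),f(b,335,165,100+0,60,4)])
bot2=f(b,335,170,140,75,4)
cv2.imwrite("pics/c1.png",np.hstack([f(a,250,105,80,100,5),f(a,300,200,80,100,5)]))
cv2.imwrite("pics/c2.png",np.vstack([f(b,215,165,140,65,5),f(b,335,172,140,75,5)])[:, :])
E
python3 -c "
import cv2
i=cv2.imread('pics/c2.png');print(i.shape)
cv2.imwrite('pics/c2.png',cv2.resize(i,None,fx=.8,fy=.8))"
```

```text
(700, 700, 3)
```

View pics/c1.png

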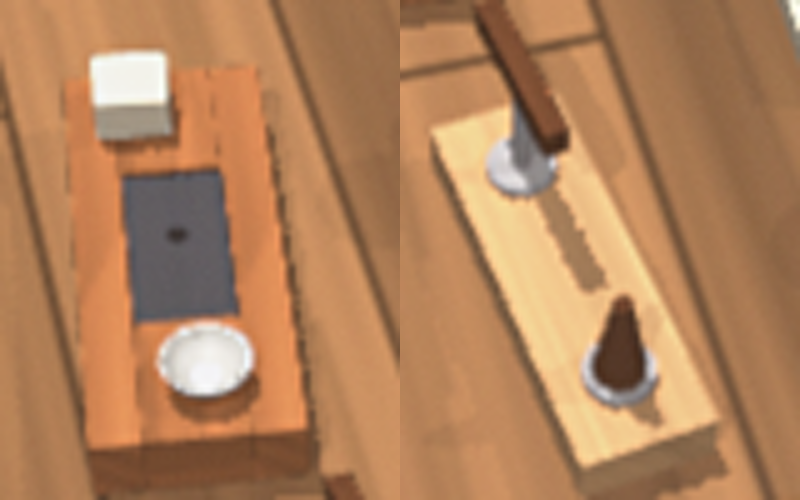

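View pics/c2.png

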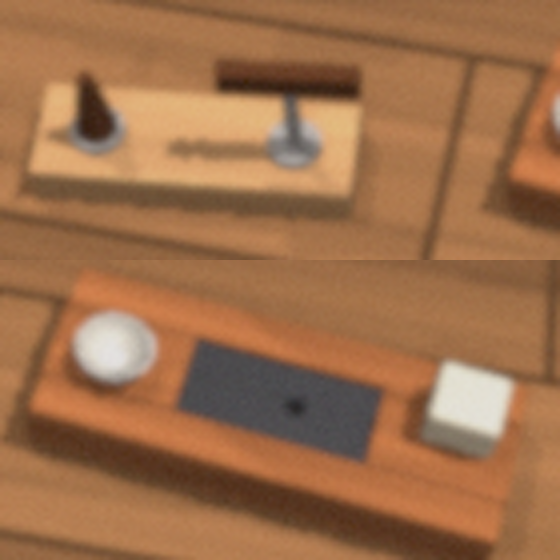

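In the crops the hole shows as a dark spot, at side (285.6,152) and scene (408.7,208.5). The T-stand bar, collar and rack corners are also clear, so I can cast rays.

```bash
cat > h.py <<'E'
from workcell import *
import numpy as np
from scipy.spatial.transform import Rotation as R
def cast(n,uv,z,cm=None):
    c=cm or camera_model(n); M=R.from_euler('xyz',c['attitude'],degrees=True).as_matrix()
    d=M@[(uv[0]-c['cx'])/c['fx'],(uv[1]-c['cy'])/c['fy'],1]; p=np.array(c['position'])
    return p+d*(z-p[2])/d[2]
E
python3 - <<'E'
from h import *
np.set_printoptions(precision=4,suppress=True)
A=lambda x,y:(250+x/5,105+y/5)
B=lambda x,y:(300+(x-400)/5,200+y/5)
C=lambda x,y:(215+x/4,165+y/4)
D=lambda x,y:(335+x/4,172+(y-260)/4)
def s(l,n,uv,z): print(l,n,cast(n,uv,z)[:2])
s('hole','side',A(178,235),.036); s('hole','scene',D(295,406),.036)
for p in [(65,75),(260,66),(305,430),(88,447)]: s('risertop','side',A(*p),.04)
for p in [(80,272),(32,415),(495,542),(520,385)]: s('risertop','scene',D(*p),.04)
for p in [(122,175),(220,170),(238,315),(134,320)]: s('plate','side',A(*p),.037)
for p in [(198,340),(178,408),(365,460),(384,388)]: s('plate','scene',D(*p),.037)
for p in [(432,128),(583,468),(717,420)]: s('racktop','side',B(*p),.03)
for p in [(45,85),(28,180),(352,192),(362,102)]: s('racktop','scene',C(*p),.03)
s('collar','side',B(522,165),.033); s('collar','scene',C(295,143),.033)
for p in [(218,60),(218,82),(360,90),(360,68)]: s('bartop','scene',C(*p),.116)
for p in [(568,128),(545,140),(478,0)]: s('bartop','side',B(*p),.116)
E
```

```text
hole side [0.5078 0.1997]
hole scene [0.5117 0.2006]
risertop side [0.4676 0.3492]
risertop side [0.5855 0.3281]
risertop side [0.544  0.0323]
risertop side [0.4282 0.0492]
risertop scene [0.4376 0.0489]
risertop scene [0.5546 0.0371]
risertop scene [0.5876 0.3296]
risertop scene [0.4696 0.3397]
plate side [0.4855 0.2563]
plate side [0.5427 0.2463]
plate side [0.5277 0.1277]
plate side [0.4701 0.1382]
plate scene [0.4742 0.1332]
plate scene [0.5289 0.1275]
plate scene [0.5435 0.2477]
plate scene [0.4873 0.2551]
racktop side [ 0.5072 -0.0711]
racktop side [ 0.5308 -0.2811]
racktop side [ 0.5988 -0.272 ]
racktop scene [ 0.5353 -0.282 ]
racktop scene [ 0.6089 -0.2702]
racktop scene [ 0.5757 -0.063 ]
racktop scene [ 0.5064 -0.0718]
collar side [ 0.5458 -0.1075]
collar scene [ 0.5485 -0.1071]
bartop scene [ 0.5498 -0.151 ]
bartop scene [ 0.5658 -0.1468]
bartop scene [ 0.5542 -0.0602]
bartop scene [ 0.5382 -0.0637]
bartop side [ 0.557  -0.1507]
bartop side [ 0.5447 -0.1549]
bartop side [ 0.5344 -0.0635]
```

Stand ≈ (0.548,-0.107) with yaw about 7.6°. Hole ≈ (0.510,0.200), riser yaw about -7°, which fits the riser's centre line. Next I turn the tool and move above the stand.

```bash
python3 -m handwheel '[[[1,0,0,0,0,0,0.149],[1,0,0,0,0,0,0.149],[1,0,0,0,0,0,0.149],[1,0,0,0,0,0,0.149],[1,0,0,0,0,0,0.149],[1,0,0,0,0,0,0.149],[1,0,0,0,0,0,0.149],[1,0,0,0,0,0,0.149]]]'
python3 -m handwheel '[[[1,-0.038,0.015,0,0,0,0],[1,-0.038,0.015,0,0,0,0],[1,-0.038,0.015,0,0,0,0],[1,-0.038,0.015,0,0,0,0],[1,-0.038,0.015,0,0,0,0],[1,-0.038,0.015,0,0,0,0],[1,-0.038,0.015,0,0,0,0],[1,-0.038,0.015,0,0,0,0],[1,-0.038,0.015,0,0,0,0],[1,-0.038,0.015,0,0,0,0]]]'
python3 -m handwheel '[[[1,-0.038,0.015,0,0,0,0],[1,-0.038,0.015,0,0,0,0],[1,-0.038,0.015,0,0,0,0],[1,-0.038,0.015,0,0,0,0],[1,-0.038,0.015,0,0,0,0],[1,-0.038,0.015,0,0,0,0],[1,-0.038,0.015,0,0,0,0],[1,-0.038,0.015,0,0,0,0],[1,-0.038,0.015,0,0,0,0],[1,0,0,0,0,0,0]]]'
python3 - <<'E'
from h import *
import cv2
s=read_state();print(s['tool_pos'],s['tool_rot'],s['wrist_force'])
c=camera_model("wrist");print(c);cv2.imwrite("pics/w1.png",get_image("wrist")[:,:,::-1])
E
```

```text
t: 0.9
tool_pos: [0.1507, 0.6062, 0.2526]
tool_rot: [-180.0, 0.1, 97.4]
wrist_force: [-0.1, 0.8, 0.9]
opening: 0.999
finger_force: 0.0
t: 1.9
tool_pos: [0.3509, 0.2486, 0.2531]
tool_rot: [-180.0, 0.0, 97.7]
wrist_force: [0.6, -0.4, 0.9]
opening: 0.999
finger_force: 0.0
t: 2.9
tool_pos: [0.5317, -0.0746, 0.2526]
tool_rot: [-180.0, 0.1, 97.5]
wrist_force: [-0.8, 0.2, -0.2]
opening: 0.998
finger_force: 0.0
[ 0.53165563 -0.07456296  0.25263093] [-1.79972747e+02  7.32587875e-02  9.74917111e+01] [-0.77236203  0.15868978 -0.16260051]
{'fx': 280.3854517390182, 'fy': 280.3854517390182, 'cx': 320.05824482603475, 'cy': 198.90641263100835, 'position': array([ 0.52205798, -0.00567534,  0.37315942]), 'attitude': array([1.63777285e+02, 5.74328816e-03, 7.46982625e+00])}
```

View pics/w1.png

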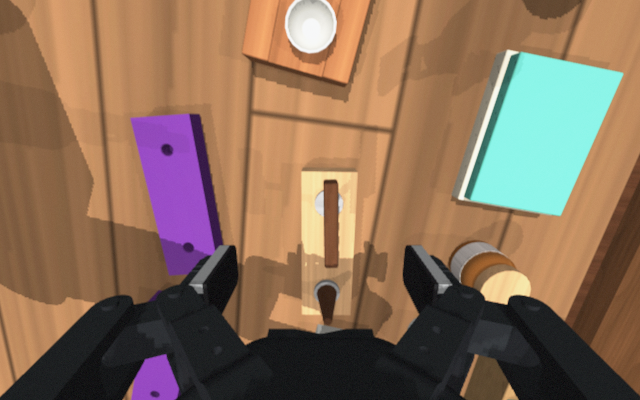

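The wrist view shows the bar as a dark brown strip from (331,180) to (331,267), nearly aligned with the image vertical. The fingers straddle it on both sides. I'll mask it for an exact centre and angle.

```bash
python3 - <<'E'
from h import *
import cv2
np.set_printoptions(precision=4,suppress=True)
i=cv2.imread("pics/w1.png");h=cv2.cvtColor(i,cv2.COLOR_BGR2HSV);
m=np.zeros((400,640),np.uint8); r=h[172:275,312:350]; m[172:275,312:350]=((r[:,:,2]<125)&(r[:,:,1]>90))*255
m=cv2.morphologyEx(m,cv2.MORPH_OPEN,np.ones((5,5)))
cs=cv2.findContours(m,0,2)[0];c=max(cs,key=cv2.contourArea)
print(len(cs),cv2.boundingRect(c),cv2.minAreaRect(c))
cm=camera_model("wrist")
for p in cv2.boxPoints(cv2.minAreaRect(c)): print(p,cast('wrist',p,.116)[:2])
b=np.vstack([cast('wrist',p,.116)[:2] for p in cv2.boxPoints(cv2.minAreaRect(c))])
print(b.mean(0))
for y in range(178,272,10): print(y,i[y,318:345,2])
E
```

```text
1 (325, 180, 11, 5) ((330.0, 182.0), (4.0, 10.0), 90.0)
[325. 180.] [ 0.5328 -0.0586]
[335. 180.] [ 0.5421 -0.0574]
[335. 184.] [ 0.5426 -0.0612]
[325. 184.] [ 0.5333 -0.0625]
[ 0.5377 -0.0599]
178 [247 247 247 247 246 247 246 244 243 242 242 242 242 242 242 241 239 242
 245 246 247 247 246 246 246 246 246]
188 [247 247 246 246 244 210 112 125 130 127 125 122 122 123 127 134 132 130
 122 121 204 244 243 238 236 234 234]
198 [223 223 225 225 225 190 111 123 127 126 125 127 131 133 134 135 131 128
 124 105 127 189 215 212 223 233 234]
208 [227 229 228 229 228 194 115 124 128 125 125 128 133 135 135 135 133 132
 122 106 132 197 230 230 233 238 243]
218 [246 247 246 247 246 224 132 120 126 128 132 135 133 132 134 135 132 132
 121 109 197 245 246 246 244 243 242]
228 [247 246 246 246 246 228 147 125 135 135 131 129 132 133 131 133 131 128
 119 110 150 227 246 246 243 242 244]
238 [246 247 246 246 246 232 162 126 135 132 129 129 130 134 132 131 130 128
 120 112 151 226 246 245 243 242 244]
248 [247 246 246 247 247 238 186 123 131 130 129 129 129 129 129 129 128 128
 124 114 203 247 246 244 243 243 245]
258 [194 192 189 188 188 185 156 117 132 131 126 123 126 126 128 128 129 133
 130 114 151 201 216 213 213 209 204]
268 [192 192 190 187 188 188 192 186 167 157 156 152 154 159 158 158 161 163
 165 173 183 187 187 184 183 185 184]
```

```bash
python3 - <<'E'
from h import *
np.set_printoptions(precision=4,suppress=True)
a=cast('wrist',(330.8,184.8),.116);b=cast('wrist',(331.2,267),.116)
print(a,b,(a+b)/2,np.linalg.norm(a-b),np.degrees(np.arctan2(-(a-b)[0],(a-b)[1])))
t=read_state(); M=R.from_euler('xyz',t['tool_rot'],degrees=True).as_matrix()
print(M.T@(np.r_[((a+b)/2)[:2],.109]-t['tool_pos']))
E
```

```text
[ 0.5388 -0.0625  0.116 ] [ 0.5515 -0.1482  0.116 ] [ 0.5451 -0.1053  0.116 ] 0.0865878124547026 8.398293048127702
[-0.0345  0.0102  0.1434]
```

Bar centre is ≈ (0.545,-0.107), consistent with the scene estimate. Now I move over it, descend and close.

```bash
python3 -m handwheel '[[[1,-0.018,0.006,0,0,0,-0.01],[1,-0.018,0.006,0,0,0,0],[1,0,0,0.035,0,0,0],[1,0,0,0.035,0,0,0],[1,0,0,0.035,0,0,0],[1,0,0,0.02,0,0,0],[1,0,0,0.018,0,0,0],[1,0,0,0,0,0,0],[1,0,0,0,0,0,0]]]'
python3 -m handwheel '[[[0,0,0,0,0,0,0],[0,0,0,0,0,0,0],[0,0,0,0,0,0,0],[0,0,0,0,0,0,0],[0,0,0,0,0,0,0],[0,0,0,0,0,0,0],[0,0,0,0,0,0,0],[0,0,0,0,0,0,0],[0,0,0,0,0,0,0],[0,0,0,0,0,0,0]]]'
```

```text
t: 3.85
tool_pos: [0.5473, -0.1042, 0.1105]
tool_rot: [-180.0, -0.0, 98.3]
wrist_force: [1.1, -0.0, 0.2]
opening: 0.994
finger_force: 0.0
t: 4.85
tool_pos: [0.5473, -0.1047, 0.1107]
tool_rot: [-180.0, 0.0, 98.3]
wrist_force: [-2.5, -0.3, 5.4]
opening: 0.152
finger_force: 59.1
```

Gripped (opening 13 mm, 59 N). Lift straight up and check.

```bash
python3 -m handwheel '[[[0,0,0,-0.005,0,0,0],[0,0,0,-0.01,0,0,0],[0,0,0,-0.015,0,0,0],[0,0,0,-0.02,0,0,0],[0,0,0,-0.02,0,0,0],[0,0,0,-0.02,0,0,0],[0,0,0,-0.02,0,0,0],[0,0,0,0,0,0,0],[0,0,0,0,0,0,0]]]'
python3 - <<'E'
from h import *
import cv2
np.set_printoptions(precision=4,suppress=True)
t=read_state();print(t['tool_pos'],t['tool_rot'],t['wrist_force'],t['ft_torque'],t['finger_force'],t['opening'])
a=get_image("side")[:,:,::-1];b=get_image("scene")[:,:,::-1]
f=lambda i,x,y:cv2.resize(i[y:y+140,x:x+100],(400,560),interpolation=cv2.INTER_CUBIC)
cv2.imwrite("pics/l.png",np.hstack([f(a,275,130),f(b,240,90)]))
E
```

```text
t: 5.75
tool_pos: [0.5477, -0.1046, 0.221]
tool_rot: [179.9, 0.0, 98.3]
wrist_force: [-0.8, 0.4, -2.2]
opening: 0.153
finger_force: 58.7
[ 0.5477 -0.1046  0.221 ] [179.9118   0.0435  98.3109] [-0.8303  0.3574 -2.1824] [-0.0568  0.045  -0.0003] 58.69679152965546 0.15333525483742022
```

View pics/l.png

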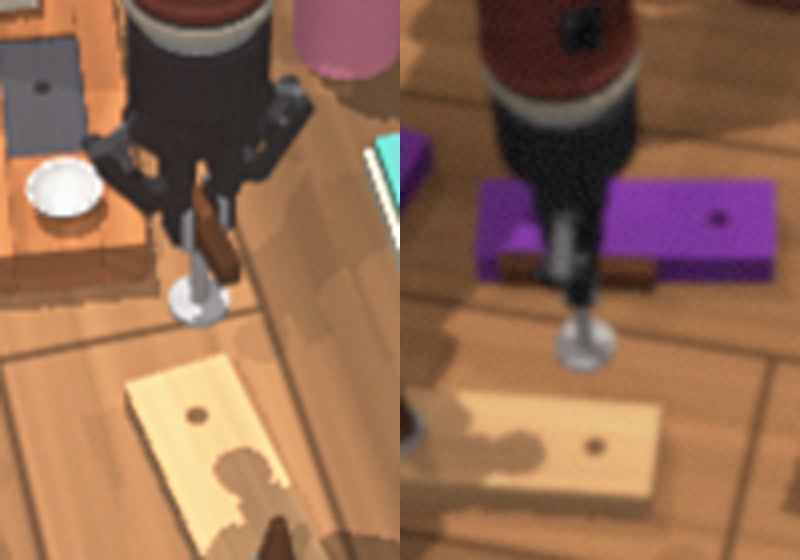

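The stand hangs upright and clear, with the empty socket at side (324.2,233.7) / scene (289,201.5). I'll use the collar to find the offset between the stand and the TCP.

```bash
python3 - <<'E'
from h import *
np.set_printoptions(precision=4,suppress=True)
def tri(a,b):
    P=[];D=[]
    for n,uv in(('side',a),('scene',b)):
        p=cast(n,uv,0);c=np.array(camera_model(n)['position']);d=(p-c)/np.linalg.norm(p-c);P.append(c);D.append(np.eye(3)-np.outer(d,d))
    return np.linalg.solve(D[0]+D[1],D[0]@P[0]+D[1]@P[1])
print('rackhole',tri((324.25,233.75),(289,201.5)))
print('collar',tri((325,205.2),(286.25,175.9)))
print('platehole',tri((285.4,151.9),(408.75,208.5)))
E
```

```text
rackhole [ 0.5464 -0.1065  0.0274]
collar [ 0.5475 -0.107   0.1429]
platehole [0.5085 0.2017 0.0331]
```

The triangulated collar height (0.143) matches what it must be, and the stand axis is about 2 mm to -y of the TCP. I carry it to about 12 mm short of the hole, on the centre line.

```bash
python3 -m handwheel '[[[0,0,0,0,0,0,0.089],[0,0,0,0,0,0,0.089],[0,0,0,0,0,0,0.089],[0,0.018,-0.005,0,0,0,0],[0,0.03,-0.008,0,0,0,0],[0,0.03,-0.008,0,0,0,0],[0,0.03,-0.008,0,0,0,0],[0,0.03,-0.008,0,0,0,0],[0,0.03,-0.008,0,0,0,0],[0,0.03,-0.008,0,0,0,0]]]'
python3 -m handwheel '[[[0,0.03,-0.008,0,0,0,0],[0,0.03,-0.008,0,0,0,0],[0,0.02,-0.006,0,0,0,0],[0,0.01,0,0,0,0,0],[0,0,0,0.02,0,0,0],[0,0,0,0.02,0,0,0],[0,0,0,0.02,0,0,0],[0,0,0,0.01,0,0,0],[0,0,0,0,0,0,0],[0,0,0,0,0,0,0]]]'
python3 - <<'E'
from h import *
import cv2
np.set_printoptions(precision=4,suppress=True)
t=read_state();print(t['tool_pos'],t['tool_rot'],t['wrist_force'],t['ft_torque'])
a=get_image("side")[:,:,::-1];b=get_image("scene")[:,:,::-1]
f=lambda i,x,y:cv2.resize(i[y:y+110,x:x+80],(400,550),interpolation=cv2.INTER_CUBIC)
cv2.imwrite("pics/p.png",np.hstack([f(a,248,95),f(b,365,130)]))
E
```

```text
t: 6.85
tool_pos: [0.5177, 0.0996, 0.2188]
tool_rot: [-179.9, 0.0, 83.0]
wrist_force: [-0.2, 0.0, -1.6]
opening: 0.152
finger_force: 58.6
t: 7.85
tool_pos: [0.5083, 0.1902, 0.1505]
tool_rot: [-180.0, 0.0, 83.0]
wrist_force: [0.3, -0.6, -2.4]
opening: 0.15
finger_force: 58.6
[0.5083 0.1902 0.1505] [-179.9994    0.0073   82.9871] [ 0.2865 -0.5935 -2.425 ] [-0.0161  0.0135 -0.0157]
```

View pics/p.png

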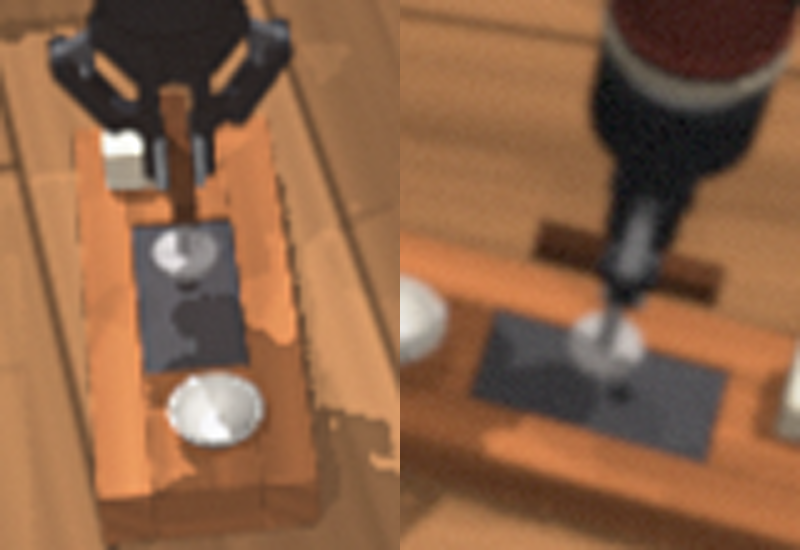

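The stand hangs over the centre line, with the hole just ahead of it at crop (190,285) in the side view and (620,390) in the scene view. Lower to contact gently.

```bash
python3 -m handwheel '[[[0,0,0,0.006,0,0,0],[0,0,0,0.005,0,0,0],[0,0,0,0.003,0,0,0],[0,0,0,0.001,0,0,0],[0,0,0,0.001,0,0,0],[0,0,0,0,0,0,0],[0,0,0,0,0,0,0]]]'
python3 -m handwheel '[[[0,0,0,0.0005,0,0,0],[0,0,0,0.0005,0,0,0],[0,0,0,0.0005,0,0,0],[0,0,0,0,0,0,0]]]'
```

```text
t: 8.65
tool_pos: [0.5081, 0.1905, 0.1344]
tool_rot: [180.0, -0.0, 83.0]
wrist_force: [0.6, 0.2, -1.5]
opening: 0.149
finger_force: 58.7
t: 9.05
tool_pos: [0.5079, 0.1904, 0.1327]
tool_rot: [-180.0, 0.0, 83.0]
wrist_force: [-0.3, -0.3, -2.1]
opening: 0.153
finger_force: 58.6
```

```bash
python3 -m handwheel '[[[0,0,0,0.0005,0,0,0],[0,0,0,0,0,0,0]]]'; python3 -m handwheel '[[[0,0,0,0.0005,0,0,0],[0,0,0,0,0,0,0]]]'; python3 -m handwheel '[[[0,0,0,0.0005,0,0,0],[0,0,0,0,0,0,0]]]'
```

```text
t: 9.25
tool_pos: [0.5081, 0.1905, 0.1325]
tool_rot: [180.0, -0.0, 83.0]
wrist_force: [-0.4, -0.1, 0.5]
opening: 0.147
finger_force: 59.0
t: 9.45
tool_pos: [0.5083, 0.1906, 0.1325]
tool_rot: [180.0, -0.0, 83.0]
wrist_force: [-1.5, 0.0, 4.1]
opening: 0.146
finger_force: 59.7
t: 9.65
tool_pos: [0.5084, 0.1906, 0.1324]
tool_rot: [179.9, -0.0, 83.0]
wrist_force: [-2.3, -1.3, 7.4]
opening: 0.151
finger_force: 60.2
```

Contact at TCP z=0.1325, as predicted, with about 9 N. Slide along tool x, the centre line.

```bash
for i in 1; do python3 -m handwheel '[[[0,0.002,0,0,0,0,0],[0,0.002,0,0,0,0,0],[0,0.002,0,0,0,0,0],[0,0,0,0,0,0,0]]]'; done; python3 -m handwheel '[[[0,0.0015,0,0,0,0,0],[0,0.0015,0,0,0,0,0],[0,0,0,0,0,0,0]]]'
```

```text
t: 10.05
tool_pos: [0.5095, 0.1957, 0.1323]
tool_rot: [179.9, 0.1, 83.0]
wrist_force: [-1.4, -3.6, 6.7]
opening: 0.151
finger_force: 59.9
t: 10.35
tool_pos: [0.51, 0.1987, 0.1323]
tool_rot: [179.9, 0.1, 83.0]
wrist_force: [-1.2, -3.5, 4.9]
opening: 0.156
finger_force: 59.7
```

```bash
python3 -m handwheel '[[[0,0.0015,0,0,0,0,0],[0,0,0,0,0,0,0]]]'; python3 -m handwheel '[[[0,0.0015,0,0,0,0,0],[0,0,0,0,0,0,0]]]'
```

```text
t: 10.55
tool_pos: [0.5098, 0.2007, 0.1316]
tool_rot: [179.9, -0.0, 83.0]
wrist_force: [0.2, -0.5, -2.1]
opening: 0.15
finger_force: 58.7
t: 10.75
tool_pos: [0.5088, 0.2026, 0.1305]
tool_rot: [-179.9, -0.0, 83.0]
wrist_force: [-0.3, -0.8, -1.6]
opening: 0.15
finger_force: 58.7
```

Contact was lost and the tip sank 2 mm: it is at the hole. Feel downward in small steps.

```bash
python3 -m handwheel '[[[0,0.0005,0,0.001,0,0,0],[0,0,0,0,0,0,0]]]'; python3 -m handwheel '[[[0,0,0,0.001,0,0,0],[0,0,0,0,0,0,0]]]';  python3 -m handwheel '[[[0,0,0,0.001,0,0,0],[0,0,0,0,0,0,0]]]'
```

```text
t: 10.95
tool_pos: [0.5091, 0.203, 0.1297]
tool_rot: [-179.9, 0.0, 83.0]
wrist_force: [0.5, 0.6, -2.0]
opening: 0.148
finger_force: 58.6
t: 11.15
tool_pos: [0.5093, 0.2029, 0.129]
tool_rot: [-180.0, 0.0, 83.0]
wrist_force: [0.7, 0.3, -2.0]
opening: 0.148
finger_force: 58.7
t: 11.35
tool_pos: [0.5094, 0.2028, 0.1282]
tool_rot: [-180.0, 0.0, 83.0]
wrist_force: [0.1, 0.2, -2.3]
opening: 0.153
finger_force: 58.7
```

Tip is 4 mm in without touching. Continue.

```bash
python3 -m handwheel '[[[0,0,0,0.001,0,0,0],[0,0,0,0.001,0,0,0],[0,0,0,0,0,0,0]]]'; python3 -m handwheel '[[[0,0,0,0.001,0,0,0],[0,0,0,0.001,0,0,0],[0,0,0,0,0,0,0]]]';  python3 -m handwheel '[[[0,0,0,0.001,0,0,0],[0,0,0,0.001,0,0,0],[0,0,0,0,0,0,0]]]'
```

```text
t: 11.65
tool_pos: [0.5093, 0.2028, 0.1261]
tool_rot: [-180.0, 0.0, 83.0]
wrist_force: [-0.7, -1.1, -2.7]
opening: 0.151
finger_force: 58.7
t: 11.95
tool_pos: [0.5094, 0.2028, 0.1241]
tool_rot: [-180.0, 0.0, 83.0]
wrist_force: [0.9, -0.7, -1.3]
opening: 0.154
finger_force: 58.6
t: 12.25
tool_pos: [0.5094, 0.2028, 0.1221]
tool_rot: [-180.0, 0.0, 83.0]
wrist_force: [0.1, 1.2, -1.7]
opening: 0.15
finger_force: 58.7
```

```bash
python3 -m handwheel '[[[0,0,0,0.001,0,0,0],[0,0,0,0.001,0,0,0],[0,0,0,0,0,0,0]]]'; python3 -m handwheel '[[[0,0,0,0.001,0,0,0],[0,0,0,0.001,0,0,0],[0,0,0,0,0,0,0]]]';  python3 -m handwheel '[[[0,0,0,0.001,0,0,0],[0,0,0,0.0005,0,0,0],[0,0,0,0,0,0,0]]]'; python3 -m handwheel '[[[0,0,0,0.0005,0,0,0],[0,0,0,0,0,0,0]]]'
```

```text
t: 12.55
tool_pos: [0.5093, 0.2028, 0.1201]
tool_rot: [-180.0, 0.0, 83.0]
wrist_force: [-0.0, 0.2, -1.8]
opening: 0.151
finger_force: 58.7
t: 12.85
tool_pos: [0.5094, 0.2028, 0.1181]
tool_rot: [-180.0, 0.0, 83.0]
wrist_force: [0.5, 0.1, -1.9]
opening: 0.156
finger_force: 58.6
t: 13.15
tool_pos: [0.5095, 0.2029, 0.1168]
tool_rot: [-180.0, 0.0, 83.0]
wrist_force: [0.2, 0.8, -2.6]
opening: 0.152
finger_force: 58.6
t: 13.35
tool_pos: [0.5096, 0.2029, 0.1167]
tool_rot: [180.0, -0.0, 83.0]
wrist_force: [-1.6, 0.5, 1.7]
opening: 0.156
finger_force: 59.2
```

Contact at 16 mm depth, as expected for flush. One more small press, hold, then open and retreat.

```bash
python3 -m handwheel '[[[0,0,0,0.0005,0,0,0],[0,0,0,0,0,0,0],[0,0,0,0,0,0,0],[0,0,0,0,0,0,0],[0,0,0,0,0,0,0]]]'; python3 -m handwheel '[[[1,0,0,0,0,0,0],[1,0,0,0,0,0,0],[1,0,0,0,0,0,0],[1,0,0,0,0,0,0],[1,0,0,0,0,0,0],[1,0,0,0,0,0,0],[1,0,0,0,0,0,0],[1,0,0,0,0,0,0]]]'
```

```text
t: 13.85
tool_pos: [0.5097, 0.203, 0.1167]
tool_rot: [180.0, -0.0, 83.0]
wrist_force: [-2.9, -0.8, 6.5]
opening: 0.156
finger_force: 59.9
t: 14.65
tool_pos: [0.5095, 0.2029, 0.1158]
tool_rot: [-180.0, 0.0, 83.0]
wrist_force: [0.1, 0.6, 0.6]
opening: 1.004
finger_force: 0.0
```

```bash
python3 -m handwheel '[[[1,0,0,-0.01,0,0,0],[1,0,0,-0.02,0,0,0],[1,0,0,-0.03,0,0,0],[1,0,0,-0.04,0,0,0],[1,0,0,-0.04,0,0,0],[1,0,0,0,0,0,0],[1,0,0,0,0,0,0],[1,0,0,0,0,0,0]]]'
python3 - <<'E'
from h import *
import cv2
a=get_image("side")[:,:,::-1];b=get_image("scene")[:,:,::-1]
f=lambda i,x,y:cv2.resize(i[y:y+110,x:x+80],(400,550),interpolation=cv2.INTER_CUBIC)
cv2.imwrite("pics/e.png",np.hstack([f(a,248,95),f(b,365,130)]))
E
```

```text
t: 15.45
tool_pos: [0.5088, 0.2027, 0.2549]
tool_rot: [-179.9, 0.0, 83.0]
wrist_force: [0.4, -0.0, -0.8]
opening: 0.995
finger_force: 0.0
```

View pics/e.png

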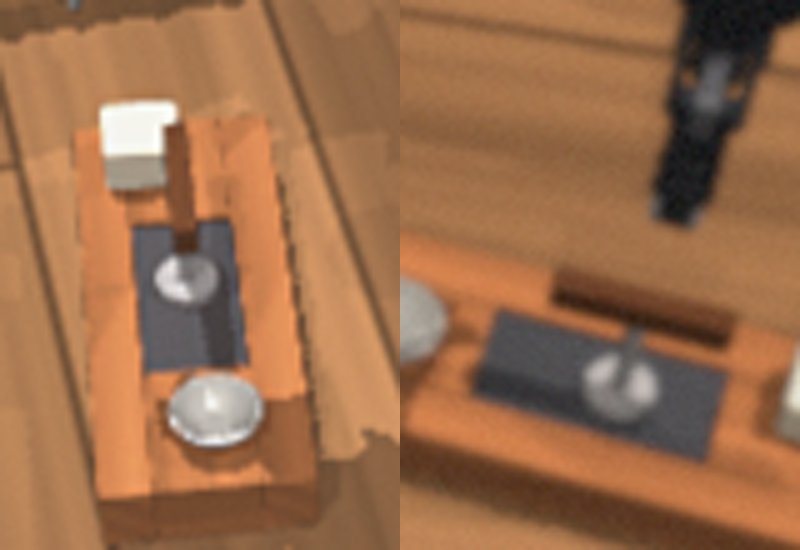

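The stand is upright with its collar flush on the plate, at (187,278) in the side crop and (620,385) in the scene crop. The gripper is clear and the bystanders have not moved.

```bash
python3 -c "
from workcell import *
print(job_done())"
```

```text
the job is handed in; nothing more can be done
None
```

The T-stand is seated in the plate's hole with its collar flush, it has been released, and the job is handed in; no verdict came back, but the last pictures show it upright and the ring box and dish beside it in place.

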